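Push the tall spray riser into the bench's push-fit socket

ROBOT

A 6-joint arm with a two-finger parallel gripper is mounted at the origin on the work surface. World frame = base frame: x ahead of the robot, y to its left, z up, the work surface at z = 0. Lengths are in mm, angles in degrees, forces in N, time in s.
With the tool pointing down it reaches from about 350 to 850 mm from the base axis. Payload 8.1 kg.
Tool frame: the origin (TCP) lies midway between the tips of the shut fingers; the grasp point (between the pads) lies grip_depth behind it (grip_depth is the distance from the TCP to the grasp point, in mm); z points along the fingers, y is the line along which they close (so a half turn about z gives the same grasp; the last joint's range is limited). The gripper opens to 85 mm and grips with 20 to 120 N. Pads are 22 mm wide; open, the fingers measure 114 mm over their backs; the gripper's body (76 mm by 85 mm) begins 54 mm behind the grasp point. The pads swing forward as they close: fully open they stand 13 mm farther back than shut.
Start: joints at [-82.013, 7.471, 85.268, -0, 87.261, -4.893], TCP at [133.767, -584.903, 231.292] pointing down, gripper open.
Joint ranges: [-169.43, 169.43], [-51.17, 129.36], [1.28, 143.12], [-76.62, 256.62], [0, 156.53], [-152.29, 152.29]. Speed limits (degrees/s): [136.94, 136.94, 159.86, 180, 180, 180].

INTERFACE

Orientations are given as [roll, pitch, yaw] about the fixed x, y, z axes, in that order (R = Rz(yaw) Ry(pitch) Rx(roll)).
In Python, from bench import sense, snapshot, hand_in, grip_depth gives the robot as it stands. The module is installed in compiled form; this text tells all that it offers.
- The arm moves only by the tool apply_moves, never from a script. Its argument "series" is text: rows parted by semicolons, each of 5 numbers parted by spaces: the shift along the tool's x, y, z each as a share of 0.3 m, from -1 to 1, then the turn about the tool's z as a share of 2 rad, from -1 to 1, then the gripper's target within -1 to 1 (shut at 1, half-way at 0, fully open at -1). In form: tx ty tz twist gripper; .... A call has 1 to 5 rows; each row shifts and turns the commanded pose from where the row before left it, along the tool's axes as they then stand; what a row does not reach is not made up. A row lasts 1/12 s, in which the tool goes at most 41.7 mm and 7.16 degrees, less where a joint would pass 70% of its speed; a pose out of reach is approached as far as the arm can. A call with a number of a shift or a turn outside -1 to 1 is refused whole. A call with a gripper value outside its range is refused whole. The fingers move at their own pace and stop on an object; "squeeze" is the grip in N (left out, the last holds). Time passes only in rows, so rows that do not move let the fingers close. It gives the time, the measured TCP pose, the force, the opening and the grip force at its end, in the units of the state.
- sense(): the state, without advancing time (a new reading comes with each control period).
- snapshot(name): name is "scene" or "top" or "wrist"; returns a dict with "frame" (420x560x3 uint8, blue, green, red), "depth" (420x560 float32, mm along the optical axis (not along the pixel's ray), 0 where there is no reading), "intrinsics" (3x3 intrinsics, pixels), "extrinsics" (4x4, takes a point from camera to world coordinates); the wrist camera has in their place "tool_from_camera" (4x4, takes a point from camera to tool coordinates, whose origin is the TCP and whose axes are the flange's). Camera axes: x right, y down, z forward; pixel columns grow to the right and rows downward; lengths in mm; the calibration is good to about 2 mm. A picture is of the moment at which its call begins: read the wrist's pose just before it.
- hand_in(): hands the job in; it is judged then, once.
The state is a dict: "time": time; "joint_pos": joint angles; "qd": joint speeds; "joint_efforts": joint torques, N m; "tool_pos": TCP position; "tcp_rot": TCP orientation; "ft_force": force on the tool from outside, world axes, zero at the start; "wrist_torque": the same for the moment, N m; "finger_gap": finger opening in mm; "grip_force": force on a finger pad.
Only numpy, scipy, OpenCV 4.12 (cv2) and the standard library are available. Lean on these libraries where they do the work, as an engineer would, in place of code of your own. Each camera call takes 0.05 s, during which the arm holds its last target. There are 200 camera calls.

TASK

Fit the taller of the two spray risers to the watering manifold on the potting bench: push its tube, head up, into the open push-fit socket, past the seal until it is fully home on the bottom, then let go. Leave the short riser standing where it is.

Things in the scene. Friction and masses are not known exactly. Their poses are not given: they have to be found in the camera images.
- tall_riser_mid (a point): Centre (half-way up) of the tall spray riser, to be fitted; stands loose and upright, 160 mm high: grey rigid tube, 32 mm diameter, 130 mm long, foot edge chamfered, with a black straight-sided spray head on top, 44 mm diameter, 30 mm high, firm enough to grip and push. Foot 80 mm below this point, head's mid-height 65 mm above. About 0.15 kg. z points up the tube.
- short_riser_mid (a point): Centre (half-way up) of the short riser, a bystander: same tube and head diameters, only 100 mm high in all, 0.1 kg. Stands loose and upright near the tall one; the two may change places. z points up.
- socket_mouth (a point): Centre of the socket's open mouth at rim height, 83 mm above the bench; z up. A grey upright fitting with a flared open top, fixed on an aluminium plate; it does not move. A pipe joins it to a port 120 mm away that is shut by a black screw cap. The flare, about 60 mm wide inside at the rim, narrows over 18 mm to the bore.
- socket_floor (a point): Centre of the rigid floor of the socket's vertical bore, 63 mm below the mouth; z up. The bore is 36 mm wide, 45 mm deep. A springy rubber seal in it, met by the foot about 30 mm above the floor, resists with roughly 5 to 12 N, so the riser does not sink by its own weight, and then grips it. Fully home, the foot rests here: the riser's centre 80 mm above.
Not all that is in view belongs to the job. What is shaped like the part that bears tall_riser_mid but blue is not meant. What is shaped like the part that bears short_riser_mid but orange is not meant.

How it is judged:
By the outcome, as a careful person would: the job done as asked, in the order asked, and still so for the second after the job is handed in, with the robot touching nothing.
It also fails if it takes over 42 s, if anything falls off the work surface, if the arm or the gripper's body presses on something with over 40 N, if the wrist force passes 120 N, or if a joint passes its speed limit or range.

## Working session

There is one attempt and no reset: what is moved stays moved. The work goes in short steps, Python scripts to look and compute and a tool call to move; the robot and the scene stay as the last step left them, time stands still between calls to the robot, and variables do not carry over. Pictures are saved under pics/ and viewed, at most 10 in all, crops included, and the job is handed in when it is done.

Besides the shell and the picture viewer there is one more tool, called after ">>>" as a command line: name --argument value ..., lists and objects as JSON in quotes. apply_moves: Moves the arm, as the interface text tells. Its arguments: {"type":"object","properties":{"series":{"type":"string"},"squeeze":{"type":"number"}},"required":["series"]}

```bash
mkdir -p pics
cat > h.py <<'E'
import numpy as np,cv2
from bench import sense,snapshot,hand_in,grip_depth
def cloud(s,T=None):
    d=s["depth"];K=s["intrinsics"];T=s["extrinsics"] if T is None else T
    v,u=np.indices(d.shape);P=np.stack([(u-K[0,2])/K[0,0]*d,(v-K[1,2])/K[1,1]*d,d,np.ones_like(d)],-1)
    W=(P@np.array(T).T)[...,:3];W[d==0]=np.nan
    return W
E
python3 - <<'E'
from h import *
print(grip_depth,sense())
for n in("scene","top"):
    s=snapshot(n);cv2.imwrite(f"pics/{n}.png",s["frame"]);np.savez(f"{n}.npz",f=s["frame"],W=cloud(s))
E
```

```text
18.700000000000003 {'time': 0.0, 'joint_pos': array([-8.20116430e+01,  7.51433454e+00,  8.53324573e+01, -4.92749794e-04,
        8.72597419e+01, -4.89288118e+00]), 'qd': array([ 0.01877362,  0.04518135, -0.02394592,  0.03034913,  0.11437418,
        0.07008543]), 'joint_efforts': array([-1.61345361e-03, -5.69400465e+01, -5.00561607e+01, -3.78219547e-04,
        1.48336584e-02, -6.24578934e-05]), 'tool_pos': array([ 133.7007575 , -584.33771322,  230.22202456]), 'tcp_rot': array([-1.79893813e+02, -8.59624211e-03,  1.28812542e+01]), 'ft_force': array([-0.42171734, -0.08701973,  0.26797483]), 'wrist_torque': array([-0.01951946, -0.00179266,  0.01301205]), 'grip_force': 0.0, 'finger_gap': 85.6987284628184}
```

View pics/scene.png

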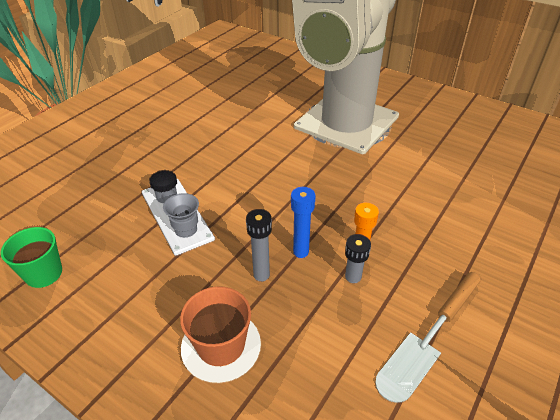

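View pics/top.png

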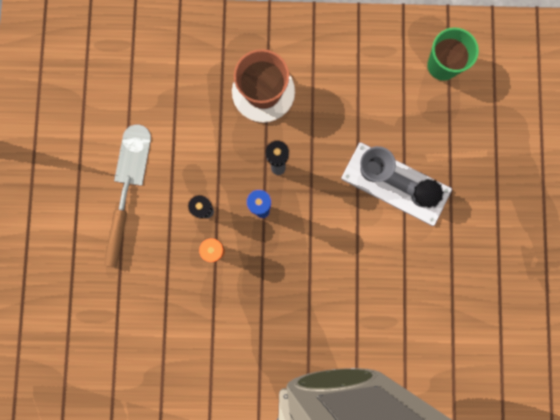

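The scene view shows five candidates:
- Black-headed grey riser at (259,245), long tube. In the top view it is at (277,152).
- Black-headed short riser at (357,258), top view (200,207).
- Blue decoy at (302,222).
- Orange decoy at (366,218).
- Open socket at (181,212), top view (377,165). The capped port is at (163,185).

The one at (259,245) fits: grey tube, black head, tall. Next I'll confirm it in a crop and measure its position.

Run:
```python
from h import *
for n,b in(("top",{"tall":(260,138,294,180),"short":(185,192,216,222),"blue":(244,188,274,220),"orange":(196,236,226,266),"sock":(355,143,400,188),"cap":(412,176,444,210),"pot":(230,45,290,110)}),("scene",{"tall":(240,205,276,285),"sock":(160,190,202,238),"short":(340,232,375,285)})):
    z=np.load(n+".npz");W=z["W"]
    for k,(a,c,e,d) in b.items():
        P=W[c:d,a:e].reshape(-1,3);P=P[~np.isnan(P[:,2])]
        t=np.percentile(P[:,2],99.5);Q=P[P[:,2]>t-6]
        ce,r=cv2.minEnclosingCircle(Q[:,:2].astype(np.float32))
        print(n,k,"top",t.round(1),"mean",Q.mean(0).round(1),"circ",np.round(ce,1),round(r,1),len(Q))
f=np.load("scene.npz")["f"][150:300,130:400];cv2.imwrite("pics/c.png",cv2.resize(f,None,fx=2.9,fy=2.9,interpolation=cv2.INTER_CUBIC))
```

```text
top tall top 163.3 mean [567.6 121.  160.3] circ [567.8 121.4] 22.4 428
top short top 104.6 mean [470.8 270.9 100.8] circ [471.  270.8] 21.9 326
top blue top 164.0 mean [473.9 152.5 160.5] circ [474.3 152.4] 22.1 416
top orange top 104.2 mean [386.2 244.9 100.7] circ [386.1 245. ] 22.0 364
top sock top 86.6 mean [565.8 -79.6  83.1] circ [565.2 -78.6] 36.4 305
top cap top 77.8 mean [ 511.7 -184.9   74.4] circ [ 509.7 -185.8] 25.1 342
top pot top 104.5 mean [736.3 157.4 101.7] circ [734.5 157.3] 55.9 427
scene tall top 161.2 mean [569.9 122.6 159.2] circ [568.7 121.6] 23.4 396
scene sock top 84.0 mean [563.2 -81.4  81.5] circ [566.4 -77.8] 37.1 277
scene short top 101.8 mean [472.8 272.3  99.3] circ [472.4 271.7] 23.2 376
```

View pics/c.png

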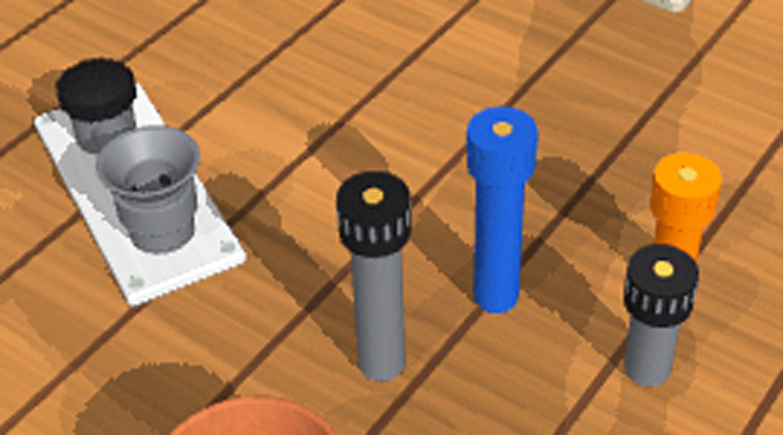

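>>> apply_moves --series "0.105 -0.078 0 0 -1;0.105 -0.078 0 0 -1;0.105 -0.078 0 0 -1;0.105 -0.078 0 0 -1;0.105 -0.078 0 0 -1" --squeeze 50

```text
time: 0.52
tool_pos: [261.8, -434.0, 230.7]
tcp_rot: [-180.0, 0.0, 12.8]
ft_force: [0.6, -0.2, 0.2]
finger_gap: 85.3
grip_force: 0.0
```

>>> apply_moves --series "0.105 -0.078 0 0 -1;0.105 -0.078 0 0 -1;0.105 -0.078 0 0 -1;0.105 -0.078 0 0 -1;0.105 -0.078 0 0 -1"

```text
time: 0.93
tool_pos: [389.3, -284.7, 231.0]
tcp_rot: [-180.0, 0.0, 12.9]
ft_force: [0.3, 0.2, 0.3]
finger_gap: 85.5
grip_force: 0.0
```

>>> apply_moves --series "0.105 -0.078 0 0 -1;0.105 -0.078 0 0 -1;0.105 -0.078 0 0 -1;0.105 -0.078 0 0 -1;0.105 -0.078 0 0 -1"

```text
time: 1.35
tool_pos: [516.9, -135.5, 231.0]
tcp_rot: [-180.0, 0.0, 12.9]
ft_force: [1.2, -0.2, 0.6]
finger_gap: 85.4
grip_force: 0.0
```

>>> apply_moves --series "0.1 -0.078 0 0 -1;0 0 0 0 -1;0 0 0 0 -1;0 0 0 0 -1"

```text
time: 1.68
tool_pos: [539.7, -107.9, 230.7]
tcp_rot: [-180.0, 0.1, 12.9]
ft_force: [-0.2, -0.3, 0.1]
finger_gap: 85.5
grip_force: 0.0
```

Run:
```python
from h import *
s=sense();print(s["time"],s["joint_pos"].round(1),s["tool_pos"],s["tcp_rot"],s["qd"].round(1))
w=snapshot("wrist");cv2.imwrite("pics/w1.png",w["frame"]);print(w["tool_from_camera"])
from scipy.spatial.transform import Rotation as R
T=np.eye(4);T[:3,:3]=R.from_euler("xyz",s["tcp_rot"],degrees=True).as_matrix();T[:3,3]=s["tool_pos"]
W=cloud(w,T@w["tool_from_camera"]);np.savez("w1.npz",f=w["frame"],W=W)
m=(abs(W[...,0]-566)<50)&(abs(W[...,1]+78.5)<50)
for lo,hi in((78,90),(15,30)):
    Q=W[m&(W[...,2]>lo)&(W[...,2]<hi)]
    if len(Q)>5:print(lo,len(Q),Q.mean(0),cv2.minEnclosingCircle(Q[:,:2].astype(np.float32)))
```

```text
1.6833 [-16.6  -0.1  93.2  -0.   86.9  60.4] [ 539.7426834  -107.89443947  230.70913453] [-1.79990185e+02  7.69883673e-02  1.29331109e+01] [-1.7 -0.9  0.5 -0.   0.   0.1]
[[-8.22834768e-04 -9.51158286e-01 -3.08702508e-01  7.96256196e+01]
 [ 9.99999627e-01 -8.63152144e-04 -5.96090953e-06  6.00412019e-01]
 [-2.60787463e-04 -3.08702398e-01  9.51158642e-01 -1.42615471e+02]
 [ 0.00000000e+00  0.00000000e+00  0.00000000e+00  1.00000000e+00]]
78 2555 [565.53850412 -77.46568278  81.775549  ] ((565.305419921875, -78.05995178222656), 36.29548263549805)
15 914 [562.1050594  -77.04704235  20.60347723] ((573.86865234375, -59.51578140258789), 38.48871612548828)
```

View pics/w1.png

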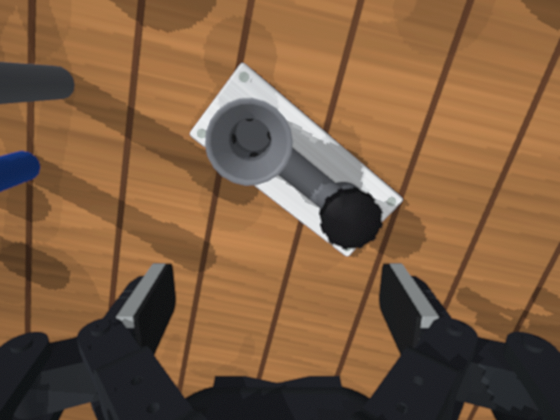

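The wrist view shows the socket mouth at pixel (249,141), open with the seal lugs visible inside. The capped port is at (350,215). The mouth is at about (565.3, -78.2) in all three cameras. Next I'll move over the tall riser.

>>> apply_moves --series "0.044 -0.12 0 0 -1;0.044 -0.12 0 0 -1;0.044 -0.12 0 0 -1;0.044 -0.12 0 0 -1;0.044 -0.12 0 0 -1"

```text
time: 2.15
tool_pos: [564.1, 82.0, 231.6]
tcp_rot: [180.0, -0.0, 12.7]
ft_force: [0.8, -0.5, -0.2]
finger_gap: 85.5
grip_force: 0.0
```

>>> apply_moves --series "0.043 -0.124 0 0 -1;0 0 0 0 -1;0 0 0 0 -1;0 0 0 0 -1"

```text
time: 2.48
tool_pos: [568.5, 120.1, 231.2]
tcp_rot: [180.0, 0.0, 12.8]
ft_force: [0.2, -0.7, -0.8]
finger_gap: 85.3
grip_force: 0.0
```

>>> apply_moves --series "0 -0.004 0.09 0 -1;0 0 0.09 0 -1;0 0 0.09 0 -1;0 0 0.05 0 -1;0 0 0.03 0 -1"

```text
time: 2.9
tool_pos: [566.8, 119.9, 123.4]
tcp_rot: [180.0, 0.2, 12.7]
ft_force: [-0.2, -0.3, 0.5]
finger_gap: 85.7
grip_force: 0.0
```

>>> apply_moves --series "0 0 0 0 0;0 0 0 0 0.3;0 0 0 0 0.5;0 0 0 0 0.6;0 0 0 0 0.6" --squeeze 50

```text
time: 3.32
tool_pos: [570.0, 122.5, 128.7]
tcp_rot: [180.0, -0.2, 12.9]
ft_force: [0.4, -1.0, 4.8]
finger_gap: 43.3
grip_force: 51.2
```

>>> apply_moves --series "0 0 0 0 0.6;0 0 0 0 0.6;0 0 0 0 0.6"

```text
time: 3.57
tool_pos: [570.0, 122.6, 128.6]
tcp_rot: [179.9, -0.2, 12.9]
ft_force: [-0.2, -1.9, 6.7]
finger_gap: 42.8
grip_force: 51.2
```

>>> apply_moves --series "0 0 -0.03 0 0.6;0 0 -0.09 0 0.6;0 0 -0.09 0 0.6;0 0 -0.09 0 0.6;0 0 -0.07 0 0.6"

```text
time: 3.98
tool_pos: [568.7, 122.8, 240.4]
tcp_rot: [180.0, -0.1, 12.9]
ft_force: [0.2, -0.0, -1.1]
finger_gap: 42.6
grip_force: 51.0
```

>>> apply_moves --series "0 0 0 0 0.6;0 0 0 0 0.6;0 0 0 0 0.6"

```text
time: 4.23
tool_pos: [567.9, 122.6, 236.5]
tcp_rot: [-180.0, 0.1, 12.9]
ft_force: [0.1, -0.8, -1.3]
finger_gap: 42.7
grip_force: 51.0
```

Run:
```python
from h import *
s=sense();print(s["tool_pos"],s["tcp_rot"],s["ft_force"],s["wrist_torque"])
for n in("scene","top"):
    c=snapshot(n);cv2.imwrite(f"pics/{n}2.png",c["frame"]);W=cloud(c);np.savez(n+"2.npz",f=c["frame"],W=W)
    m=(np.hypot(W[...,0]-569,W[...,1]-121.5)<35)
    for lo,hi in((90,110),(110,130),(130,150),(150,170),(170,190),(190,220)):
        Q=W[m&(W[...,2]>lo)&(W[...,2]<hi)]
        if len(Q)>5:print(n,lo,len(Q),Q.mean(0).round(1),Q[:,2].min(),np.ptp(Q,0).round(0))
```

```text
[567.91083565 122.59978956 236.53212551] [-1.79990399e+02  6.27210504e-02  1.28869971e+01] [ 0.11326201 -0.82464175 -1.26284996] [-0.00584602 -0.01180051 -0.07299405]
scene 110 126 [575.6 129.4 119.9] 110.23106512557263 [21. 30. 20.]
scene 130 145 [575.8 129.5 140. ] 130.13182341081665 [24. 27. 20.]
scene 150 151 [575.  129.7 160.1] 150.00191269007473 [27. 30. 20.]
scene 170 154 [576.1 129.5 180. ] 170.4285522141398 [26. 30. 19.]
scene 190 247 [576.1 129.5 205.2] 190.07817519105788 [25. 32. 30.]
top 110 33 [552.9 119.3 121. ] 110.07561601307918 [15. 30. 19.]
top 130 33 [552.8 119.6 139.5] 130.63410925532207 [15. 30. 19.]
top 150 42 [553.2 120.7 159.8] 151.3093332974047 [14. 31. 19.]
top 170 41 [553.  120.  180.4] 170.0946948594684 [15. 29. 20.]
top 190 27 [551.3 120.1 199.3] 191.9245427965277 [ 7. 23. 19.]
```

View pics/scene2.png

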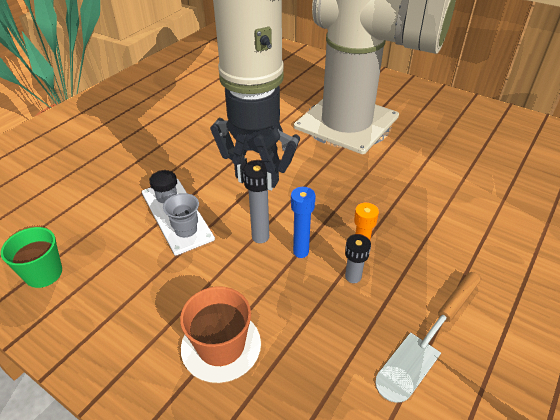

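The riser is held upright at (258,205), with the foot about 108 mm up. The short riser at (357,258) has not moved. I'll fit the tube axis relative to the TCP.

Run:
```python
from h import *
from scipy.optimize import least_squares as L
for n in("scene","top"):
    W=np.load(n+"2.npz")["W"]
    m=(np.hypot(W[...,0]-569,W[...,1]-121.5)<30)&(W[...,2]>112)&(W[...,2]<185)
    Q=W[m];z=Q[:,2]-148
    r=L(lambda p:np.hypot(Q[:,0]-p[0]-p[2]*z,Q[:,1]-p[1]-p[3]*z)-16,[568,122,0,0],loss="soft_l1")
    print(n,r.x.round(3),"tilt deg",np.degrees(r.x[2:]).round(2))
```

```text
scene [ 5.65681e+02  1.21616e+02  9.00000e-03 -1.00000e-03] tilt deg [ 0.5  -0.06]
top [5.65591e+02 1.21475e+02 7.00000e-03 2.00000e-03] tilt deg [0.37 0.09]
```

>>> apply_moves --series "-0.025 0.108 0 0 0.6;-0.025 0.108 0 0 0.6;-0.025 0.108 0 0 0.6;-0.025 0.108 0 0 0.6;-0.025 0.108 0 0 0.6"

```text
time: 4.75
tool_pos: [566.9, -44.9, 235.6]
tcp_rot: [-179.9, 0.1, 12.9]
ft_force: [1.4, 0.6, -2.0]
finger_gap: 43.0
grip_force: 51.2
```

>>> apply_moves --series "-0.023 0.108 0 0 0.6;0 0 0 0 0.6;0 0 0 0 0.6;0 0 0 0 0.6;0 0 0 0 0.6"

```text
time: 5.17
tool_pos: [568.1, -75.7, 236.5]
tcp_rot: [-179.9, 0.1, 12.9]
ft_force: [-0.3, 0.3, -1.7]
finger_gap: 42.9
grip_force: 51.4
```

Run:
```python
from h import *
from scipy.optimize import least_squares as L
s=sense();print(s["tool_pos"],s["tcp_rot"])
for n in("scene","top"):
    c=snapshot(n);W=cloud(c)
    cv2.imwrite(f"pics/{n}3.png",c["frame"])
    m=(np.hypot(W[...,0]-566,W[...,1]+78)<30)&(W[...,2]>112)&(W[...,2]<185)
    Q=W[m];z=Q[:,2]-108
    r=L(lambda p:np.hypot(Q[:,0]-p[0]-p[2]*z,Q[:,1]-p[1]-p[3]*z)-16,[566,-78,0,0],loss="soft_l1")
    print(n,len(Q),Q[:,2].min(),r.x.round(3))
```

```text
[568.14033417 -75.67269029 236.51524862] [-1.79943477e+02  6.30362410e-02  1.29347883e+01]
scene 493 112.3295332846136 [ 5.66207e+02 -7.65660e+01 -0.00000e+00 -1.00000e-03]
top 60 115.38076252284372 [ 5.65955e+02 -7.69080e+01  2.00000e-03  1.00000e-03]
```

>>> apply_moves --series "-0.004 0.004 0.03 0 0.6;0 0 0.05 0 0.6;0 0 0.05 0 0.6;0 0 0.04 0 0.6;0 0 0 0 0.6"

```text
time: 5.68
tool_pos: [565.7, -77.4, 182.4]
tcp_rot: [-179.9, 0.3, 12.9]
ft_force: [0.8, -0.0, -2.1]
finger_gap: 42.3
grip_force: 51.3
```

>>> apply_moves --series "0 0 0.01 0 0.6;0 0 0 0 0.6;0 0 0 0 0.6"

```text
time: 5.93
tool_pos: [568.0, -78.2, 184.1]
tcp_rot: [180.0, -0.1, 12.9]
ft_force: [0.1, 0.9, -0.7]
finger_gap: 42.6
grip_force: 51.4
```

The foot is in the bore with no side load. I'll push through the seal with a firmer grip.

>>> apply_moves --series "0 0 0.015 0 0.6;0 0 0.015 0 0.6;0 0 0.015 0 0.6;0 0 0.015 0 0.6;0 0 0 0 0.6" --squeeze 80

```text
time: 6.35
tool_pos: [567.3, -78.3, 164.3]
tcp_rot: [-180.0, 0.0, 12.9]
ft_force: [0.9, -0.2, -4.3]
finger_gap: 41.9
grip_force: 81.4
```

>>> apply_moves --series "0 0 0.015 0 0.6;0 0 0.015 0 0.6;0 0 0.01 0 0.6;0 0 0 0 0.6;0 0 0 0 0.6"

```text
time: 6.77
tool_pos: [567.4, -78.3, 152.7]
tcp_rot: [-180.0, 0.0, 12.9]
ft_force: [1.4, 0.3, -2.1]
finger_gap: 42.1
grip_force: 81.6
```

>>> apply_moves --series "0 0 0.007 0 0.6;0 0 0 0 0.6;0 0 0 0 0.6"

```text
time: 7.02
tool_pos: [567.5, -78.3, 151.1]
tcp_rot: [-180.0, 0.0, 12.9]
ft_force: [0.6, 0.1, -0.5]
finger_gap: 42.3
grip_force: 82.0
```

>>> apply_moves --series "0 0 0.01 0 0.6;0 0 0 0 0.6;0 0 0 0 0.6"

```text
time: 7.27
tool_pos: [567.8, -78.3, 148.8]
tcp_rot: [180.0, -0.0, 12.9]
ft_force: [-0.4, 0.5, 4.1]
finger_gap: 42.1
grip_force: 82.5
```

Run:
```python
from h import *
s=sense();print(s["tool_pos"],s["ft_force"],s["joint_efforts"].round(1))
c=snapshot("scene");W=cloud(c);cv2.imwrite("pics/s4.png",cv2.resize(c["frame"][100:270,100:330],None,fx=3,fy=3,interpolation=cv2.INTER_CUBIC))
```

```text
[567.84416456 -78.3061775  148.7591042 ] [-0.38902042  0.50705616  4.12551303] [ -0.1 -51.5 -46.2  -0.1  -0.3  -0. ]
```

View pics/s4.png

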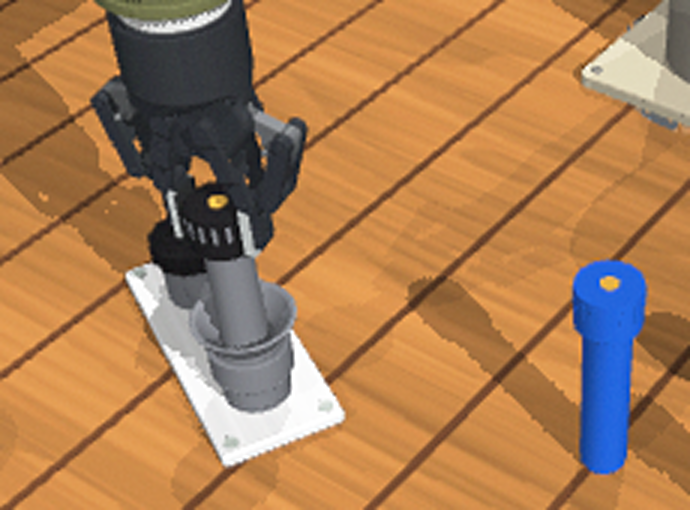

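The tube is deep in the socket and upright (crop at (240,300)). I'll keep pushing until it meets a rigid stop.

>>> apply_moves --series "0 0 0.01 0 0.6;0 0 0 0 0.6;0 0 0 0 0.6"

```text
time: 7.57
tool_pos: [569.1, -78.2, 148.7]
tcp_rot: [179.9, -0.2, 12.9]
ft_force: [-4.7, 2.5, 21.4]
finger_gap: 42.2
grip_force: 83.9
```

>>> apply_moves --series "0 0 0.01 0 0.6;0 0 0 0 0.6;0 0 0 0 0.6"

```text
time: 7.82
tool_pos: [570.5, -78.1, 148.7]
tcp_rot: [179.9, -0.4, 12.9]
ft_force: [-8.8, 5.5, 35.9]
finger_gap: 42.3
grip_force: 85.5
```

>>> apply_moves --series "0 0 0.01 0 0.6;0 0 0 0 0.6;0 0 0 0 0.6"

```text
time: 8.07
tool_pos: [572.5, -77.9, 147.9]
tcp_rot: [179.8, -0.7, 12.9]
ft_force: [-6.9, 6.8, 43.1]
finger_gap: 42.3
grip_force: 88.4
```

There is a rigid stop at TCP z 148.7, where 148.5 was expected, so the riser is home. I'll unload and release.

>>> apply_moves --series "0 0 -0.015 0 0.6;0 0 -0.013 0 0.6;0 0 0 0 0.6;0 0 0 0 0.6"

```text
time: 8.4
tool_pos: [568.5, -78.1, 148.3]
tcp_rot: [180.0, -0.1, 12.9]
ft_force: [4.0, 2.2, 6.9]
finger_gap: 42.3
grip_force: 83.9
```

>>> apply_moves --series "0 0 0 0 0.3;0 0 0 0 0;0 0 0 0 -0.5;0 0 0 0 -1;0 0 0 0 -1"

```text
time: 8.82
tool_pos: [566.5, -78.3, 146.3]
tcp_rot: [-180.0, 0.2, 12.9]
ft_force: [0.8, -0.3, -0.1]
finger_gap: 77.2
grip_force: 0.0
```

>>> apply_moves --series "0 0 0 0 -1;0 0 0 0 -1;0 0 0 0 -1"

```text
time: 9.07
tool_pos: [567.3, -78.3, 147.2]
tcp_rot: [-180.0, 0.0, 12.9]
ft_force: [-0.9, -0.2, -0.1]
finger_gap: 85.1
grip_force: 0.0
```

Now I'll retract upward and then back toward the start side.

>>> apply_moves --series "0 0 -0.06 0 -1;0 0 -0.1 0 -1;0 0 -0.12 0 -1;0 0 -0.12 0 -1;0 0 -0.05 0 -1"

```text
time: 9.48
tool_pos: [569.1, -78.6, 288.6]
tcp_rot: [179.8, -0.4, 12.9]
ft_force: [2.0, -0.4, 0.6]
finger_gap: 85.5
grip_force: 0.0
```

>>> apply_moves --series "-0.1 0.078 0 0 -1;-0.1 0.078 0 0 -1;-0.1 0.078 0 0 -1;-0.1 0.078 0 0 -1;-0.1 0.078 0 0 -1"

```text
time: 9.9
tool_pos: [446.1, -226.7, 282.6]
tcp_rot: [180.0, -0.0, 12.9]
ft_force: [-0.5, -1.3, -0.2]
finger_gap: 85.2
grip_force: 0.0
```

>>> apply_moves --series "0 0 0 0 -1;0 0 0 0 -1;0 0 0 0 -1;0 0 0 0 -1"

```text
time: 10.23
tool_pos: [448.0, -225.0, 282.6]
tcp_rot: [-180.0, -0.0, 12.9]
ft_force: [-0.1, -0.3, 0.2]
finger_gap: 85.5
grip_force: 0.0
```

Run:
```python
from h import *
for n in("scene","top"):
    c=snapshot(n);W=cloud(c);cv2.imwrite(f"pics/{n}5.png",c["frame"])
    for k,x,y in(("fit",565.5,-78),("short",471,271),("blue",474,152)):
        m=(np.hypot(W[...,0]-x,W[...,1]-y)<30);P=W[m];t=np.percentile(P[:,2],99.5);Q=P[P[:,2]>t-6]
        print(n,k,t.round(1),Q.mean(0).round(1))
```

```text
scene fit 181.8 [568.2 -76.8 179.6]
scene short 101.9 [472.9 272.3  99.3]
scene blue 161.3 [477.1 154.4 159.2]
top fit 184.2 [565.6 -78.9 180.8]
top short 104.2 [471.  270.9 100.5]
top blue 163.5 [474.3 152.4 160.3]
```

View pics/scene5.png

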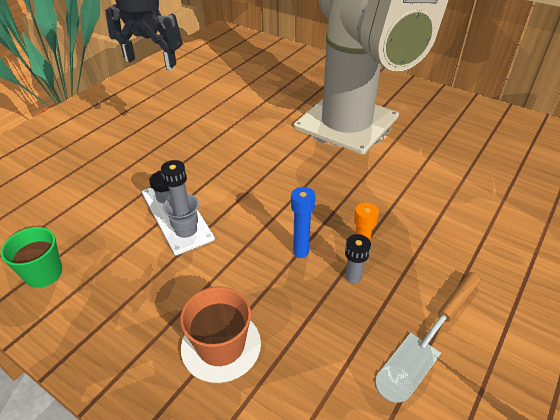

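The tall riser stands upright in the socket at pixel (174,195). Its top is about 20.5 mm higher than it was on the bench, where 20 is expected. The short riser at (357,258) has not moved, and the robot is clear.

```bash
python3 -c "
from bench import hand_in;print(hand_in())"
```

```text
the job is handed in; nothing more can be done
None
```

The tall riser is pushed down to the socket floor, upright and released; the short riser was not moved, and the job was handed in at about 10 s with the robot clear.

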